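# Lift the wet soap from the owl dish with the soap lifter and rack it to dry

### The arm

A 7-joint arm with a two-finger parallel gripper is mounted at the origin on the work surface. World frame = base frame: x ahead of the robot, y to its left, z up, the work surface at z = 0. Lengths are in m, angles in rad, forces in N, time in s.
With the tool pointing down it reaches from about 0.35 to 0.9 m from the base axis. Payload 8.1 kg.
Tool frame: the origin (TCP) lies at the very end of the fingers, on their centre line; the grasp point (between the pads) lies 19 mm behind it; z points along the fingers, y is the line along which they close (so a half turn about z gives the same grasp; the last joint's range is limited). The gripper opens to 92 mm and grips with 3 to 60 N. Pads are 19 mm wide; open, the fingers measure 130 mm over their backs; the gripper's body (75 mm by 190 mm) begins 47 mm behind the grasp point.
Start: joints at [-1.441, 0.434, 0.025, 1.573, -0.012, 1.134, -0.075], TCP at [0.144, 0.608, 0.227] pointing down, gripper open.
Joint ranges: [-2.62, 2.62], [-0.44, 2.09], [-1.27, 1.32], [0.08, 2.57], [-1.32, 4.46], [0.12, 2], [-2.74, 2.74]. Speed limits (rad/s): [2.22, 2.22, 3.01, 3.01, 3.14, 3.14, 3.14].

### API

Orientations are given as a rotation vector (axis times angle).
In Python, from cell import observe, get_image, sign_off, find_in, trace, place_of gives the robot as it stands. The module is installed in compiled form; this text tells all that it offers.
- The arm moves only by the shell command python3 -m handwheel 'ROWS' [OPENING] [FORCE]. ROWS is JSON, a list of rows, each a list of 6 numbers: the shift along the tool's x, y, z each as a share of 0.02 m, from -1 to 1, then the turn, a rotation vector about the tool's x, y, z each as a share of 4 degrees, from -1 to 1. A call has 1 to 8 rows; each row shifts and turns the commanded pose from where the row before left it, along the tool's axes as they then stand; what a row does not reach is not made up. A row lasts 1/12 s, in which the tool goes at most 41.7 mm and 7.16 degrees, less where a joint would pass 70% of its speed; a pose out of reach is approached as far as the arm can. A call with a number of a shift or a turn outside -1 to 1 is refused whole. A call with a gripper value outside its range is refused whole. OPENING is the opening, from 0 (shut) to 1 (fully open), set as the call begins (- or left out, the last holds). The fingers move at their own pace and stop on an object; FORCE is the grip in N (left out, the last holds). Time passes only in rows, so rows that do not move let the fingers close. It gives the time, the measured TCP pose, the force, the opening and the grip force at its end, in the units of the state.
- observe(): the state, without advancing time (a new reading comes with each control period).
- get_image(name): name is "scene" or "top" or "wrist"; returns a dict with "image" (420x560x3 uint8, red, green, blue), "fx", "fy", "cx", "cy" (pixels), "k1" (the pictures are not rectified: a ray, as slopes to the right and down, at radius r is drawn at 1 + k1 r^2 times it, then the intrinsics apply), "position" and "orientation" of the camera in the world. Camera axes: x right, y down, z forward; pixel columns grow to the right and rows downward; lengths in m; the calibration is good to about 2 mm. A picture is of the moment at which its call begins. There is no depth.
- sign_off(): hands the job in; it is judged then, once.
Trained networks look in the newest picture that a camera, given by its name, has taken for a name from the list of things; names that differ only in an ending like _2 or _b are one class to them, and where a whole thing is asked for, a point or a joint stands for the part that bears it (a point fixed in the world has none). Each returns a list of dicts, best first, with "score" (0 to 1); they miss things now and then, are a little off and sometimes report something else, mostly with a low value. They report only what shows in the picture. A call takes as long as a camera call. They do not tell look-alikes from the thing itself.
- find_in(label, camera): "rect" ([centre column, centre row, width, height] as shares, 0 to 1, of the picture: columns of its width, rows of its height, round what is visible of it).
- trace(label, camera): "region" (420x560 bool, what is visible of it) and "rect" ([centre column, centre row, width, height] as shares, 0 to 1, of the picture: columns of its width, rows of its height, round what is visible of it).
- place_of(label, camera): "point" ([column, row] as shares, 0 to 1, of the picture: columns of its width, rows of its height: a listed point, or the origin of a listed thing).
The state is a dict: "clock": time; "joints": joint angles; "dq": joint speeds; "joint_efforts": joint torques, N m; "position": TCP position; "ee_rot": TCP orientation; "force": force on the tool from outside, world axes, zero at the start; "ft_torque": the same for the moment, N m; "width": opening from 0.0 (shut) to 1.0 (fully open); "gripper_force": force on a finger pad.
Only numpy, scipy, OpenCV 4.12 (cv2) and the standard library are available. Lean on these libraries where they do the work, as an engineer would, in place of code of your own. Each camera call takes 0.05 s, during which the arm holds its last target. There are 200 camera calls.

### The job

Pick up the steel soap lifter by its wooden handle, slide its blade under the wet pink soap bar in the owl dish and carry the bar on the blade to the drying rack; the gripper itself must not touch the bar. Lower it gently into the one empty bay (blue strip), so that it lies flat on its two runners, centred in the bay and squarely in line with the other two bars, and draw the blade out. Then stand the lifter back with its blade flat on its black mat, lengthwise, and let go, leaving the other two bars and everything else on the ledge where they are.

Things in the scene. Friction and masses are not known exactly. Their poses are not given: they have to be found in the camera images.
- lifter: Loose soap lifter (cranked spatula), 160 g, standing on its blade. Origin: blade underside, below the grip point; x = where the blade points, z up. Steel blade 44 wide, 3 thick, x -15 to +105 mm. Neck 10 in diameter at x = 0 rises to a dark wooden handle 16 wide (y), 22 high, x -90 to +25, centre line at z = 75. Grip from above at x = 0, z = 75, closing along y.
- lifter_blade (a point): Centre of the lifter's blade, on its underside, 45 mm ahead (x) of the lifter's origin; axes as the lifter's.
- mat_pad: Fixed black rubber mat 200 x 90 x 3 mm; origin at the centre of its underside, x along its length. The lifter stands on it at the start, about along its x.
- soap: Wet pink soap bar, 60 (x) x 84 (y) x 20 (z) mm, about 110 g, loose; origin at the centre of its underside. At the start it lies on the two ribs of the owl dish, its x about along the dish's x.
- owl_dish: Fixed blue-grey ceramic owl dish; origin: centre of underside, x from its open front to the head. Base 132 in diameter, 5 thick. Two ribs along x, 60 x 8, at y = -35 and +35, z 5 to 19, carry the soap; slot below it 62 wide, 14 high, open to -x. Wing walls x -33 to +41, inner faces y = -49 and +49, 28 high. Head x 52 to 76, 88 wide, 103 high with ears.
- rack: Fixed wooden drying rack; origin: centre of underside, x from front to back. Board 90 x 298 x 4 mm. Three bays at y = -98, 0, +98; each has two runners along x, 74 x 8, 35 either side of the bay's centre line, z 4 to 18: slot 62 wide, 14 high, open at front and back. A bar lies on them with underside at z = 18, x along the rack's x; bars are 14 mm apart.
- bay: The empty bay (any one of the three): flat blue strip 70 x 50 mm on the rack's board, look only, no real thickness; origin at the bay's centre in x and y, 4.6 mm above the ledge; axes as the rack's.
- soap_a: Cream soap bar, size as the pink one, loose, already drying in a bay of the rack, to be left alone.
- soap_b: Green soap bar, size as the pink one, loose, already drying in a bay of the rack, to be left alone.
- cologne: Amber glass cologne bottle with black twist cap, loose, 40 x 40 x 112 high, beside the owl dish; origin at the centre of its underside. Leave alone.
- rollon: White roll-on deodorant with blue cap, loose, 42 in diameter, 90 high, on the other side of the owl dish; origin at the centre of its underside. Leave alone.
- hairbrush: Small wooden hairbrush, loose, lying bristles down, 178 long (x from -90 to +88 mm), 50 wide, 28 high; origin on the ledge near its middle. Leave alone.
- case: Grey toothbrush case, loose, 195 (x) x 40 x 22 high; origin at the centre of its underside. Leave alone.
There are look-alikes about, which are no part of the job. Several things have the shape of the soap; the one meant has the colours described above.

How it is judged:
By the outcome, as a careful person would: the job done as asked, in the order asked, and still so for the second after the job is handed in, with the robot touching nothing.
It also fails if it takes over 64 s, if anything falls off the work surface, if the arm or the gripper's body presses on something with over 40 N, if the wrist force passes 120 N, or if a joint passes its speed limit or range.

## Working session

There is one attempt and no reset: what is moved stays moved. The work goes in short steps, Python scripts to look and compute and a shell command to move; the robot and the scene stay as the last step left them, time stands still between calls to the robot, and variables do not carry over. Pictures are saved under pics/ and viewed, at most 10 in all, crops included, and the job is handed in when it is done.

```bash
mkdir -p pics
cat > h.py <<'E'
import numpy as np, cv2
from cell import observe,get_image,sign_off,find_in,trace,place_of
from scipy.spatial.transform import Rotation as R
def rot(o):
    o=np.array(o,float)
    return o if o.shape==(3,3) else (R.from_rotvec(o) if o.size==3 else R.from_quat(o)).as_matrix()
def ray(c,u,v):
    d=np.array([(u-c['cx'])/c['fx'],(v-c['cy'])/c['fy']]);p=d.copy()
    for _ in range(20): p=d/(1+c['k1']*(p@p))
    return rot(c['orientation'])@np.array([p[0],p[1],1])
def toz(c,u,v,z):
    r=ray(c,u,v);o=np.array(c['position']);return o+r*(z-o[2])/r[2]
def proj(c,P):
    p=(np.atleast_2d(P)-c['position'])@rot(c['orientation']);s=p[:,:2]/p[:,2:];s=s*(1+c['k1']*(s**2).sum(1))[:,None]
    return s*[c['fx'],c['fy']]+[c['cx'],c['cy']]
def save(c,n): cv2.imwrite('pics/'+n,c['image'][:,:,::-1])
E
python3 - <<'E'
from h import *
print(observe())
for n in('scene','top'):
    c=get_image(n);save(c,n+'0.png');print(n,{k:c[k] for k in c if k!='image'})
    for l,z in dict(lifter=0.003,lifter_blade=.003,mat_pad=0,soap=.019,owl_dish=0,rack=0,bay=.0046,soap_a=.018).items():
        for d in place_of(l,n)[:4]:
            u,v=d['point'][0]*560,d['point'][1]*420
            print(l,round(d['score'],2),round(u),round(v),toz(c,u,v,z)[:2].round(4))
E
```

```text
{'clock': 0.0, 'joints': array([-1.44063642,  0.4352128 ,  0.02496054,  1.57409007, -0.01158877,
        1.13399473, -0.07505495]), 'dq': array([-9.82581249e-04, -7.88702923e-04,  7.73935739e-04,  1.19802325e-03,
        1.56554615e-03, -5.08512375e-05, -9.90005658e-04]), 'joint_efforts': array([ 2.52865184e-04, -6.67841935e+01,  9.85755399e-01, -3.14456964e+01,
       -6.02621608e-02,  4.28650528e-02,  1.32721516e-04]), 'position': array([0.14409998, 0.6076398 , 0.22595387]), 'ee_rot': array([-3.64802934e-01, -3.12030412e+00,  2.45008537e-03]), 'force': array([ 0.07490306, -0.8396299 , -0.49144012]), 'ft_torque': array([-0.01259159, -0.04984412,  0.00260936]), 'gripper_force': 0.0, 'width': 0.997251792134744}
scene {'fx': 452.8483858320224, 'fy': 452.8483858320224, 'cx': 279.97928481865983, 'cy': 210.9512407636481, 'k1': -0.13039839563763722, 'position': array([ 0.8387097 , -0.6595842 ,  0.87544475]), 'orientation': array([-2.37151219, -0.61358956,  0.22098579])}
lifter 0.69 263 218 [ 0.456  -0.0492]
lifter_blade 0.83 275 207 [ 0.4648 -0.004 ]
lifter_blade 0.58 263 220 [ 0.4614 -0.0
[... 578 characters left out ...]
tion': array([ 0.38578746, -0.0674272 ,  0.87246446]), 'orientation': array([-2.14745761,  2.16384183, -0.0963248 ])}
lifter 0.87 283 223 [ 0.4639 -0.0535]
lifter_blade 0.68 263 221 [ 0.4688 -0.0088]
mat_pad 0.9 266 221 [ 0.4688 -0.0151]
soap 0.8 128 160 [0.612  0.3041]
soap 0.68 168 168 [0.5908 0.2087]
soap 0.61 344 153 [ 0.6205 -0.1931]
soap 0.55 431 141 [ 0.647  -0.3943]
owl_dish 0.98 341 157 [ 0.6149 -0.1879]
rack 0.95 169 169 [0.5925 0.2124]
bay 0.71 345 154 [ 0.6216 -0.1981]
bay 0.69 265 222 [ 0.4668 -0.0124]
bay 0.65 207 169 [0.589  0.1215]
soap_a 0.8 128 160 [0.6123 0.3046]
soap_a 0.68 168 168 [0.5911 0.2091]
soap_a 0.61 344 153 [ 0.6208 -0.1932]
soap_a 0.55 431 141 [ 0.6473 -0.3947]
```

View pics/scene0.png

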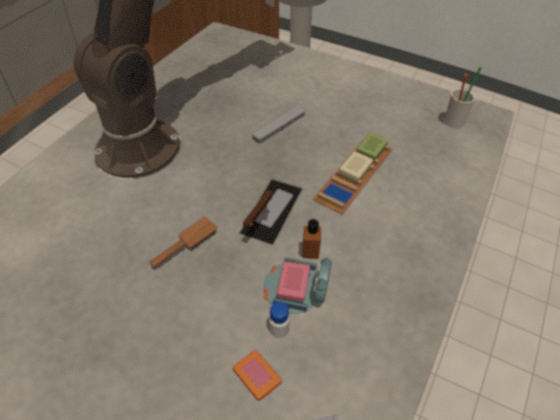

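View pics/top0.png

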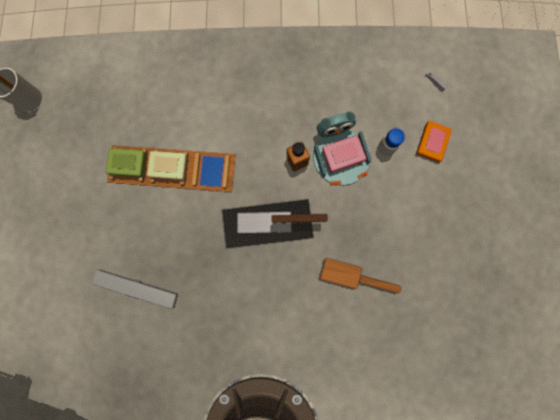

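The scene view shows the lifter on the black mat at about (268,210), the dish with the pink bar at (293,283), and the rack with its empty blue bay at (337,194). In the top view the rack spans (108–235,170), the blue strip is at (212,171), the pink bar is at (344,153), and the lifter points left (+y). The orange-edged bar is a decoy. Next I'll fit precise poses by matching silhouettes.

```bash
cat >> h.py <<'E'
from scipy.optimize import minimize
def boxpts(dx,dy,z0,z1,x0=None):
    xs=(-dx/2,dx/2) if x0 is None else x0
    return np.array([[x,y,z] for x in xs for y in(-dy/2,dy/2) for z in(z0,z1)])
def place(p,B):
    c,s=np.cos(p[2]),np.sin(p[2]);return B@np.array([[c,s,0],[-s,c,0],[0,0,1]])+[p[0],p[1],0]
def fit(obs,B,p0,S=4):
    # obs: list of (cam, mask); IoU of hull, supersampled
    ms=[cv2.resize(m.astype(np.float32),None,fx=S,fy=S,interpolation=cv2.INTER_LINEAR) for _,m in obs]
    def cost(p):
        t=0
        for (c,_),m in zip(obs,ms):
            h=cv2.convexHull((((proj(c,place(p,B))+.5)*S-.5)*16).astype(np.int32))
            w=np.zeros(m.shape,np.uint8);cv2.fillConvexPoly(w,h,1,shift=4)
            t+=1-np.minimum(w,m).sum()/np.maximum(w,m).sum()
        return t/len(obs)
    s=np.array([[0,0,0],[.012,0,0],[0,.012,0],[0,0,.15]])
    r=minimize(cost,p0,method='Nelder-Mead',options=dict(initial_simplex=np.array(p0)+s,xatol=1e-4,fatol=1e-5,maxiter=400))
    return r.x,r.fun
def hsv(c,lo,hi,win,big=True):
    m=cv2.inRange(cv2.cvtColor(c['image'],cv2.COLOR_RGB2HSV),np.array(lo),np.array(hi))
    w=np.zeros_like(m);w[win[1]:win[3],win[0]:win[2]]=1;m=m*w
    n,l,st,_=cv2.connectedComponentsWithStats(m)
    k=1+np.argmax(st[1:,4]);m=(l==k).astype(np.uint8)
    return cv2.morphologyEx(m,cv2.MORPH_CLOSE,np.ones((5,5)))>0
E
python3 - <<'E'
from h import *
cs={n:get_image(n) for n in('scene','top')}
def tr(l,n,pt):
    best=[d for d in trace(l,n) if abs(d['rect'][0]*560-pt[0])<12 and abs(d['rect'][1]*420-pt[1])<12]
    return best[0]['region'] if best else None
def run(l,pts,B,p0):
    ob=[(cs[n],tr(l,n,pt)) for n,pt in pts.items()];ob=[o for o in ob if o[1] is not None]
    for o in ([ob]+[[x] for x in ob]) if len(ob)>1 else [ob]:
        print(l,*[ (x.round(4),round(f,3)) for x,f in [fit(o,B,p0)]],len(o))
run('soap',dict(scene=(293,283),top=(344,153)),boxpts(.06,.084,.019,.039),[.615,-.19,.1])
run('mat_pad',dict(scene=(272,211),top=(267,223)),boxpts(.2,.09,0,.003),[.467,-.015,1.5])
run('soap_a',dict(scene=(357,166),top=(168,165)),boxpts(.06,.084,.018,.038),[.59,.21,0])
run('soap_b',dict(scene=(372,146),top=(128,162)),boxpts(.06,.084,.018,.038),[.59,.31,0])
run('rack',dict(scene=(354,173),top=(171,169)),boxpts(.09,.298,0,.004),[.59,.21,0])
b=[(cs['scene'],hsv(cs['scene'],(105,120,50),(130,255,255),(310,170,360,215))),(cs['top'],hsv(cs['top'],(105,120,50),(130,255,255),(190,145,240,195)))]
for o in(b,b[:1],b[1:]): x,f=fit(o,boxpts(.07,.05,.0045,.0046),[.585,.115,0]);print('bay',x.round(4),round(f,3))
# pink by colour
for n,w in dict(scene=(265,255,325,310),top=(320,130,370,175)).items():
    m=hsv(cs[n],(165,60,100),(179,255,255),w);print('pink px',m.sum());x,f=fit([(cs[n],m)],boxpts(.06,.084,.019,.039),[.615,-.19,.1]);print('soapcol',x.round(4),round(f,3))
for n in('scene','top'):
    for l in('lifter','owl_dish'):
        for d in trace(l,n)[:1]:print(n,l,np.multiply(d['rect'],[560,420,560,420]).round(),d['region'].sum())
E
```

```text
soap (array([ 0.6148, -0.1896,  0.3341]), np.float64(0.079)) 2
soap (array([ 0.6139, -0.188 ,  0.3389]), np.float64(0.09)) 1
soap (array([ 0.6153, -0.1903,  0.3444]), np.float64(0.055)) 1
mat_pad (array([ 0.4616, -0.0143,  1.6848]), np.float64(0.46)) 2
mat_pad (array([ 0.4605, -0.0124,  1.6917]), np.float64(0.512)) 1
mat_pad (array([ 0.4624, -0.0165,  1.6757]), np.float64(0.392)) 1
soap_a (array([ 0.5944,  0.209 , -0.0947]), np.float64(0.097)) 2
soap_a (array([ 0.5935,  0.21  , -0.0221]), np.float64(0.124)) 1
soap_a (array([ 0.5943,  0.2087, -0.1064]), np.float64(0.064)) 1
soap_b (array([ 0.603 ,  0.3077, -0.11  ]), np.float64(0.133)) 2
soap_b (array([ 0.6031,  0.3107, -0.0765]), np.float64(0.106)) 1
soap_b (array([ 0.6018,  0.3062, -0.1734]), np.float64(0.144)) 1
rack (array([ 0.5941,  0.2101, -0.0962]), np.float64(0.578)) 2
rack (array([ 0.5951,  0.2129, -0.1153]), np.float64(0.568)) 1
rack (array([ 0.5941,  0.2086, -0.0933]), np.float64(0.583)) 1
bay [ 0.5849  0.1121 -0.0919] 0.241
bay [ 0.5836  0.1208 -0.0964] 0.331
bay [ 0.5856  0.1115 -0.0827] 0.136
pink px 977
soapcol [ 0.6141 -0.1871  0.3226] 0.098
pink px 1004
soapcol [ 0.6169 -0.1917  0.3423] 0.096
scene lifter [267. 208.  52.  36.] 1004
scene owl_dish [299. 286.  66.  54.] 1813
top lifter [281. 222.  87.  19.] 1393
top owl_dish [361. 275.  83.  35.] 1303
```

```bash
cat >> h.py <<'E'
def goto(x,y,z,yaw=None,step=.02):
    """print turn about tool z (units of 4deg) and then rows in tool axes after turning, tool assumed to be made vertical"""
    s=observe();T=R.from_rotvec(s['ee_rot']).as_matrix()
    cur=np.arctan2(T[1,0],T[0,0]);yw=cur if yaw is None else yaw
    d=(cur-yw+np.pi)%(2*np.pi)-np.pi
    tilt=T.T@np.cross(T[:,2],[0,0,-1])
    D=np.array([x,y,z])-s['position']
    X=np.array([np.cos(yw),np.sin(yw),0]);Y=np.array([np.sin(yw),-np.cos(yw),0])
    t=np.array([D@X,D@Y,-D[2]]);n=max(1,int(np.ceil(np.linalg.norm(t)/step)))
    print('t',round(s['clock'],2),'pos',s['position'].round(4),'yaw',cur.round(4),'tilt(4deg)',(tilt/np.radians(4)).round(3),'F',s['force'].round(1),'w',round(s['width'],3))
    print('turn z units',round(d/np.radians(4),2),'total shift units',(t/.02).round(3),'rows',n,'each',(t/.02/n).round(3))
E
python3 -m handwheel '[[0,0,0,0,0,1],[0,0,0,0,0,1],[0,0,0,0,0,1],[0,0,0,0,0,1],[0,0,0,0,0,1],[0,0,0,0,0,1],[0,0,0,0,0,1],[0,0,0,0,0,1]]'
python3 -m handwheel '[[0,0,0,0,0,1],[0,0,0,0,0,1],[0,0,0,0,0,1],[0,0,0,0,0,1],[0,0,0,0,0,1],[0,0,0,0,0,1],[0,0,0,0,0,1],[0,0,0,0,0,1]]'
python3 -m handwheel '[[0,0,0,0,0,1],[0,0,0,0,0,1]]'
python3 -c "
from h import *
goto(.45,-.05,.25,None);c=get_image('wrist');s=observe();T=R.from_rotvec(s['ee_rot']).as_matrix();print('cam in tool',T.T@(c['position']-s['position']),T.T@rot(c['orientation']),c['fx'])"
```

```text
clock: 2.37
position: [0.1442, 0.6082, 0.2268]
ee_rot: [-1.216, -2.897, -0.0]
force: [0.5, -0.6, -0.6]
width: 0.999
gripper_force: 0.0
clock: 3.03
position: [0.1442, 0.6082, 0.2268]
ee_rot: [-1.967, -2.449, -0.0]
force: [-0.4, 0.2, -0.5]
width: 1.002
gripper_force: 0.0
clock: 3.2
position: [0.1442, 0.6082, 0.2268]
ee_rot: [-2.133, -2.306, -0.0]
force: [0.1, -1.0, 0.6]
width: 0.997
gripper_force: 0.0
t 3.2 pos [0.1442 0.6082 0.2268] yaw 1.6487 tilt(4deg) [-0.    -0.002  0.   ] F [ 0.1 -1.   0.6] w 0.997
turn z units 0.0 total shift units [-33.998  12.685  -1.162] rows 37 each [-0.919  0.343 -0.031]
cam in tool [ 0.08028277 -0.00081772 -0.15738436] [[ 4.03131149e-03 -9.54376931e-01 -2.98577331e-01]
 [ 9.99991766e-01  3.70867989e-03  1.64714371e-03]
 [-4.64668212e-04 -2.98581513e-01  9.54384023e-01]] 354.1933738195492
```

```bash
python3 -c "
from h import *
goto(.57,.25,.29)"
```

```text
t 3.25 pos [0.1441 0.6082 0.2267] yaw 1.6437 tilt(4deg) [-0.001 -0.     0.   ] F [ 0.5 -0.4 -0.1] w 0.998
turn z units 0.0 total shift units [-19.413  19.933  -3.164] rows 29 each [-0.669  0.687 -0.109]
```

```bash
python3 -m handwheel '[[-0.67,0.69,-0.11,0,0,0],[-0.67,0.69,-0.11,0,0,0],[-0.67,0.69,-0.11,0,0,0],[-0.67,0.69,-0.11,0,0,0],[-0.67,0.69,-0.11,0,0,0],[-0.67,0.69,-0.11,0,0,0],[-0.67,0.69,-0.11,0,0,0],[-0.67,0.69,-0.11,0,0,0]]' | tail -5
python3 -m handwheel '[[-0.67,0.69,-0.11,0,0,0],[-0.67,0.69,-0.11,0,0,0],[-0.67,0.69,-0.11,0,0,0],[-0.67,0.69,-0.11,0,0,0],[-0.67,0.69,-0.11,0,0,0],[-0.67,0.69,-0.11,0,0,0],[-0.67,0.69,-0.11,0,0,0],[-0.67,0.69,-0.11,0,0,0]]' | tail -5
python3 -m handwheel '[[-0.67,0.69,-0.11,0,0,0],[-0.67,0.69,-0.11,0,0,0],[-0.67,0.69,-0.11,0,0,0],[-0.67,0.69,-0.11,0,0,0],[-0.67,0.69,-0.11,0,0,0],[-0.67,0.69,-0.11,0,0,0],[-0.67,0.69,-0.11,0,0,0],[-0.67,0.69,-0.11,0,0,0]]' | tail -5
python3 -m handwheel '[[-0.67,0.69,-0.11,0,0,0],[-0.67,0.69,-0.11,0,0,0],[-0.67,0.69,-0.11,0,0,0],[-0.67,0.69,-0.11,0,0,0],[-0.67,0.69,-0.11,0,0,0],[0,0,0,0,0,0]]'
cat > meas.py <<'E'
from h import *
import sys
c=get_image('wrist');save(c,sys.argv[1]);print('wrist cam',np.array(c['position']).round(3))
specs=dict(soap=(boxpts(.06,.084,.019,.039),[.615,-.19,.34]),soap_a=(boxpts(.06,.084,.018,.038),[.594,.209,-.1]),soap_b=(boxpts(.06,.084,.018,.038),[.603,.307,-.1]),
 mat_pad=(boxpts(.2,.09,0,.003),[.467,-.016,1.68]),rack=(boxpts(.09,.298,0,.004),[.594,.21,-.096]),bay=(boxpts(.07,.05,.0045,.0046),[.585,.112,-.09]))
for l in sys.argv[2:]:
    B,p0=specs[l];pc=proj(c,place(p0,B)).mean(0)
    for d in trace(l,'wrist'):
        r=np.multiply(d['rect'],[560,420,560,420])
        if np.hypot(*(r[:2]-pc))<30:
            m=d['region'];cv2.imwrite('pics/m_%s.png'%l,m*255);x,f=fit([(c,m)],B,p0);print(l,x.round(4),round(f,3),'score',round(d['score'],2));break
    for d in place_of(l,'wrist'):
        q=np.multiply(d['point'],[560,420])
        if np.hypot(*(q-pc))<30: print('  place',toz(c,*q,dict(soap=.019,soap_a=.018,soap_b=.018,bay=.0046).get(l,0))[:2].round(4),round(d['score'],2));break
E
python3 meas.py w1.png soap_a soap_b rack bay
```

```text
position: [0.2636, 0.5096, 0.2446]
ee_rot: [-2.127, -2.312, -0.0]
force: [0.5, 0.6, 0.3]
width: 1.001
gripper_force: 0.0
position: [0.3823, 0.4117, 0.2622]
ee_rot: [-2.127, -2.312, -0.0]
force: [0.4, -0.2, -0.2]
width: 0.999
gripper_force: 0.0
position: [0.5011, 0.3139, 0.2797]
ee_rot: [-2.127, -2.312, -0.0]
force: [-0.3, 1.2, -0.2]
width: 0.999
gripper_force: 0.0
clock: 5.75
position: [0.5776, 0.2494, 0.291]
ee_rot: [2.131, 2.304, 0.0]
force: [-0.1, -1.0, 0.3]
width: 1.002
gripper_force: 0.0
wrist cam [0.571 0.33  0.448]
soap_a [ 0.5929  0.2094 -0.0879] 0.042 score 0.87
  place [0.5935 0.2073] 0.97
soap_b [ 0.6021  0.3067 -0.0928] 0.035 score 0.94
  place [0.6024 0.3051] 0.85
rack [ 0.5932  0.2094 -0.0965] 0.584 score 0.79
bay [ 0.584   0.1116 -0.0763] 0.057 score 0.98
  place [0.5827 0.1087] 0.9[ WARN:0@1.369] global loadsave.cpp:1063 imwrite_ Unsupported depth image for selected encoder is fallbacked to CV_8U.
```

View pics/w1.png

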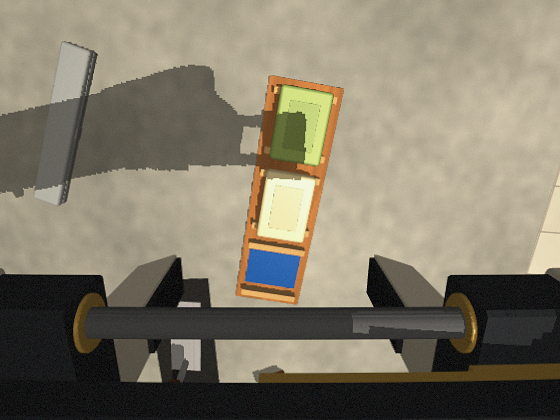

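The wrist view shows the green, cream and blue bays at (302,125), (285,205) and (272,268). The fits agree, putting the rack yaw at about -0.0945 and the bay at about (0.584, 0.112). Next I'll look at the lifter and dish.

```bash
python3 -c "
from h import *
goto(.55,-.12,.31)"
```

```text
t 6.2 pos [0.5741 0.254  0.2906] yaw 1.6534 tilt(4deg) [-0.002 -0.005  0.   ] F [ 1.3 -0.4 -0.9] w 1.0
turn z units 0.0 total shift units [-18.538  -2.746  -0.972] rows 19 each [-0.976 -0.145 -0.051]
```

```bash
python3 -m handwheel '[[-0.98,-0.15,-0.05,0,0,0],[-0.98,-0.15,-0.05,0,0,0],[-0.98,-0.15,-0.05,0,0,0],[-0.98,-0.15,-0.05,0,0,0],[-0.98,-0.15,-0.05,0,0,0],[-0.98,-0.15,-0.05,0,0,0],[-0.98,-0.15,-0.05,0,0,0],[-0.98,-0.15,-0.05,0,0,0]]' | tail -5
python3 -m handwheel '[[-0.98,-0.15,-0.05,0,0,0],[-0.98,-0.15,-0.05,0,0,0],[-0.98,-0.15,-0.05,0,0,0],[-0.98,-0.15,-0.05,0,0,0],[-0.98,-0.15,-0.05,0,0,0],[-0.98,-0.15,-0.05,0,0,0],[-0.98,-0.15,-0.05,0,0,0],[-0.98,-0.15,-0.05,0,0,0]]' | tail -5
python3 -m handwheel '[[-0.98,-0.15,-0.05,0,0,0],[-0.98,-0.15,-0.05,0,0,0],[-0.98,-0.15,-0.05,0,0,0],[0,0,0,0,0,0],[0,0,0,0,0,0]]'
python3 meas.py w2.png soap mat_pad 2>/dev/null
python3 - <<'E'
from h import *
c=get_image('wrist')
for l,z in dict(lifter=.003,lifter_blade=.003,owl_dish=0).items():
    for d in place_of(l,'wrist')[:2]:
        q=np.multiply(d['point'],[560,420]);print(l,q.round(),toz(c,*q,z)[:2].round(4),round(d['score'],2))
d=trace('lifter','wrist')[0];cv2.imwrite('pics/m_lifter.png',d['region'].astype(np.uint8)*255)
goto(.46,-.05,.2)
E
```

```text
position: [0.5631, 0.0945, 0.2987]
ee_rot: [-2.128, -2.311, -0.001]
force: [1.1, -0.6, -0.1]
width: 0.999
gripper_force: 0.0
position: [0.552, -0.0637, 0.3067]
ee_rot: [-2.128, -2.311, -0.001]
force: [0.1, -0.7, -0.5]
width: 1.002
gripper_force: 0.0
clock: 7.95
position: [0.5478, -0.1234, 0.3097]
ee_rot: [2.132, 2.307, 0.0]
force: [0.6, 1.3, -0.1]
width: 0.998
gripper_force: 0.0
wrist cam [ 0.541 -0.043  0.467]
soap [ 0.6141 -0.1897  0.3295] 0.054 score 0.59
  place [ 0.6112 -0.193 ] 0.62
mat_pad [ 0.462  -0.0154  1.6871] 0.428 score 0.83
lifter [213. 108.] [ 0.4643 -0.0533] 0.65
lifter_blade [216.  74.] [ 0.4669 -0.0125] 0.89
t 8.45 pos [ 0.5481 -0.1222  0.3095] yaw 1.6526 tilt(4deg) [-0.001 -0.001  0.   ] F [ 0.1 -0.2 -0.5] w 1.0
turn z units 0.0 total shift units [ 3.956 -4.096  5.474] rows 8 each [ 0.494 -0.512  0.684]
```

View pics/w2.png

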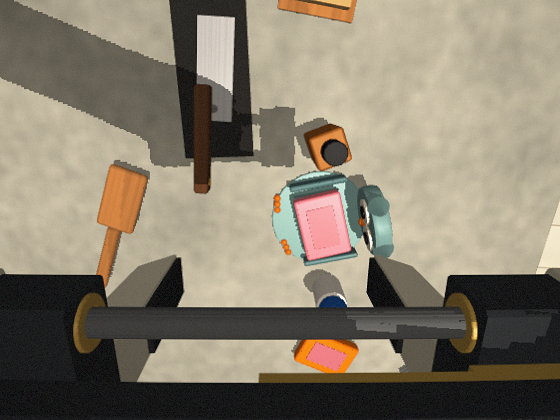

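The wrist view shows the lifter handle from (203,85) to (202,190) and the white blade up and to the right of it. The dish is at (320,220) with the head to its right, the front at left, and the wings at the top and bottom of the image. I'll fit the handle and the wing directions.

Run:
```python
from h import *
c=get_image('wrist');im=c['image'];H=cv2.cvtColor(im,cv2.COLOR_RGB2HSV)
L=trace('lifter','wrist')[0]['region']
print('handle hsv',H[140,203],'blade',H[60,215],'mat',H[130,235])
v=H[:,:,2]; 
m=L&(H[:,:,1]>80)
ys,xs=np.where(m);print('handle px',m.sum(),xs.min(),xs.max(),ys.min(),ys.max())
m=cv2.morphologyEx(m.astype(np.uint8),cv2.MORPH_OPEN,np.ones((3,3)))>0
x,f=fit([(c,m)],boxpts(0,.016,.067,.089,(-.09,.025)),[.464,-.053,1.65]);print('handle fit',x.round(4),round(f,3))
b=L&(H[:,:,1]<60)&(v>120);b=cv2.morphologyEx(b.astype(np.uint8),cv2.MORPH_OPEN,np.ones((3,3)))>0
r=cv2.minAreaRect(np.argwhere(b)[:,::-1].astype(np.float32));print('blade rect',r)
P=[toz(c,*q,.006)[:2] for q in cv2.boxPoints(r)];print(np.round(P,4))
for a,bb in(((288,185),(343,177)),((305,263),(357,253))):
    p,q=toz(c,*a,.028),toz(c,*bb,.028);print('wing',p.round(4),q.round(4),np.arctan2(*(q-p)[1::-1]).round(3))
big=cv2.resize(im[150:290,250:410],None,fx=5,fy=4.2*5/4.2,interpolation=cv2.INTER_CUBIC)[:600];cv2.imwrite('pics/dish.png',cv2.resize(im[150:270,250:410],(800,600),interpolation=cv2.INTER_CUBIC)[:,:,::-1])
```

```text
handle hsv [ 11 142  61] blade [ 16  23 209] mat [60 41 31]
handle px 1765 193 212 85 193
handle fit [ 0.4659 -0.055   1.571 ] 0.159
blade rect ((215.0, 53.49999237060547), (72.99998474121094, 35.99999237060547), 90.0)
[[ 0.4424  0.0481]
 [ 0.4846  0.0513]
 [ 0.4886 -0.0303]
 [ 0.4442 -0.0338]]
wing [ 0.5659 -0.1394  0.028 ] [ 0.6341 -0.1235  0.028 ] 0.229
wing [ 0.5989 -0.2453  0.028 ] [ 0.6673 -0.2251  0.028 ] 0.288
```

View pics/dish.png

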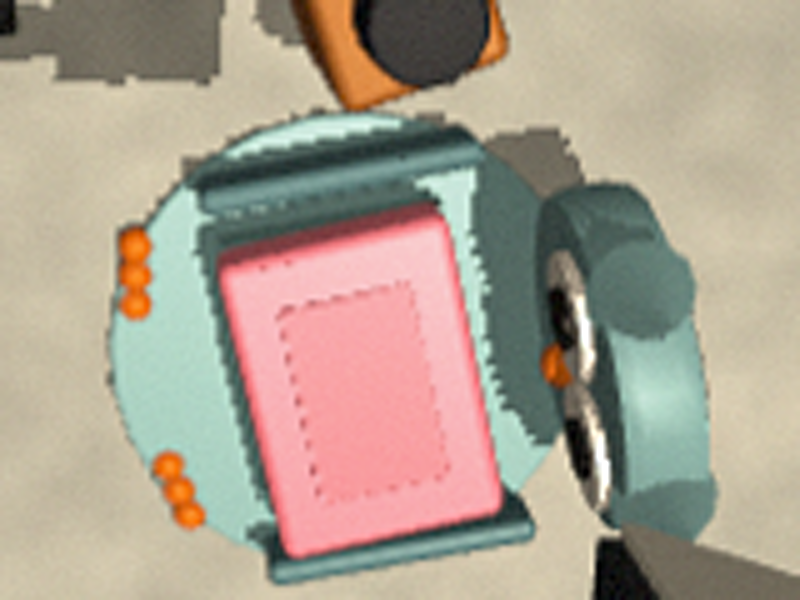

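Run:
```python
from h import *
c=get_image('wrist')
q=lambda x,y,z:toz(c,250+x/5-.4,150+y/5-.4,z)[:2]
A,B=q(135,272,.008),q(180,490,.008);d=A-B;print('feet',A.round(4),B.round(4),'yaw',np.arctan2(-d[0],d[1]).round(3),'mid',((A+B)/2).round(4))
P=np.array([q(x,y,.005) for x,y in((112,350),(125,410),(165,505),(215,550),(120,300),(190,175),(260,128),(340,112))])
from scipy.optimize import least_squares
r=least_squares(lambda p:np.hypot(*(P-p[:2]).T)-.066,[.613,-.185]);print('dish centre',r.x.round(4),'res mm',(r.fun*1e3).round(1))
goto(.4655,-.0545,.16,1.595)
```

```text
feet [ 0.5541 -0.1713] [ 0.5719 -0.2335] yaw 0.278 mid [ 0.563  -0.2024]
dish centre [ 0.6148 -0.1906] res mm [-0.8 -2.2  1.6  3.2 -1.2  0.8  1.9  1.2]
t 8.6 pos [ 0.5481 -0.1224  0.3095] yaw 1.6522 tilt(4deg) [-0.001  0.     0.   ] F [-1.1  0.7  0. ] w 1.002
turn z units 0.82 total shift units [ 3.495 -4.045  7.476] rows 10 each [ 0.349 -0.404  0.748]
```

```bash
python3 -m handwheel '[[0,0,0,0,0,0.82],[0.35,-0.4,0.75,0,0,0],[0.35,-0.4,0.75,0,0,0],[0.35,-0.4,0.75,0,0,0],[0.35,-0.4,0.75,0,0,0],[0.35,-0.4,0.75,0,0,0],[0.35,-0.4,0.75,0,0,0],[0.35,-0.4,0.75,0,0,0]]' | tail -5
python3 -m handwheel '[[0.35,-0.4,0.75,0,0,0],[0.35,-0.4,0.75,0,0,0],[0.35,-0.4,0.75,0,0,0],[0,0,0,0,0,0],[0,0,0,0,0,0]]' | tail -5
python3 - <<'E'
from h import *
goto(.4655,-.0545,.059,1.595)
c=get_image('wrist');save(c,'w3.png')
for d in place_of('lifter_blade','wrist')[:2]:
    q=np.multiply(d['point'],[560,420]);print(q.round(),toz(c,*q,.003)[:2].round(4),round(d['score'],2))
# predicted outlines
o=c['image'][:,:,::-1].copy()
for B in(boxpts(0,.016,.067,.089,(-.09,.025)),boxpts(0,.044,.003,.006,(-.015,.105))):
    cv2.polylines(o,[cv2.convexHull(proj(c,place([.4655,-.0545,1.595],B)).astype(np.int32))],True,(0,255,0),1)
cv2.imwrite('pics/w3.png',o)
E
```

```text
position: [0.4905, -0.0745, 0.204]
ee_rot: [2.194, 2.248, 0.0]
force: [0.7, -0.4, -0.2]
width: 1.0
gripper_force: 0.0
position: [0.4661, -0.0544, 0.1595]
ee_rot: [-2.194, -2.248, 0.001]
force: [0.4, -0.2, -0.4]
width: 1.003
gripper_force: 0.0
t 9.68 pos [ 0.4661 -0.0544  0.1595] yaw 1.5953 tilt(4deg) [-0.015  0.     0.   ] F [ 0.4 -0.2 -0.4] w 1.003
turn z units 0.0 total shift units [-0.006 -0.031  5.025] rows 6 each [-0.001 -0.005  0.838]
[277. 145.] [ 0.4667 -0.0094] 0.84
```

View pics/w3.png

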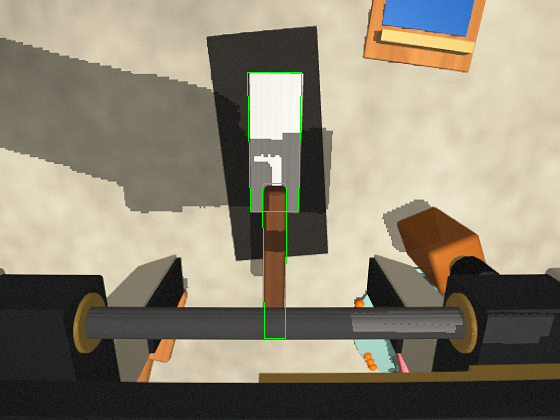

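The overlay fits the lifter within about 1 px. The mat corners show at (207,37), (317,26), (327,252) and (236,262). I'll descend and grip.

```bash
python3 - <<'E'
from h import *
c=get_image('wrist')
P=np.array([toz(c,*q,.003)[:2] for q in((207,37),(317,26),(327,253),(236,262))]);print('mat',P.round(4),P.mean(0).round(4))
E
python3 -m handwheel '[[0,0,0.84,0,0,0],[0,-0.03,0.84,0,0,0],[0,0,0.84,0,0,0],[0,0,0.84,0,0,0],[0,0,0.84,0,0,0],[0,0,0.83,0,0,0],[0,0,0,0,0,0]]' | tail -5
python3 -m handwheel '[[0,0,0,0,0,0],[0,0,0,0,0,0],[0,0,0,0,0,0],[0,0,0,0,0,0],[0,0,0,0,0,0],[0,0,0,0,0,0],[0,0,0,0,0,0]]' 0 50
```

```text
mat [[ 0.4095  0.076 ]
 [ 0.4984  0.0861]
 [ 0.5193 -0.1117]
 [ 0.4313 -0.1231]] [ 0.4646 -0.0182]
position: [0.4654, -0.0548, 0.0574]
ee_rot: [-2.194, -2.247, 0.003]
force: [0.3, 0.5, -0.7]
width: 0.999
gripper_force: 0.0
clock: 11.0
position: [0.466, -0.0543, 0.0592]
ee_rot: [2.194, 2.248, 0.001]
force: [-0.0, -0.2, -0.4]
width: 0.543
gripper_force: 0.0
```

```bash
python3 -m handwheel '[[0,0,0,0,0,0],[0,0,0,0,0,0],[0,0,0,0,0,0],[0,0,0,0,0,0],[0,0,0,0,0,0],[0,0,0,0,0,0],[0,0,0,0,0,0]]' 0 50
python3 -m handwheel '[[0,0,-0.25,0,0,0],[0,0,-0.5,0,0,0],[0,0,-0.8,0,0,0],[0,0,-0.8,0,0,0],[0,0,-0.8,0,0,0],[0,0,-0.8,0,0,0],[0,0,-0.5,0,0,0],[0,0,0,0,0,0]]'
python3 - <<'E'
from h import *
u=np.array([np.cos(.3),np.sin(.3)]);p=np.array([.6145,-.1895])-.17*u;print(p)
goto(*p,.15,.3)
E
```

```text
clock: 11.58
position: [0.4658, -0.0544, 0.0589]
ee_rot: [-2.195, -2.248, 0.0]
force: [-0.3, 0.6, -0.2]
width: 0.169
gripper_force: 50.0
clock: 12.25
position: [0.4671, -0.0545, 0.1502]
ee_rot: [2.193, 2.246, 0.005]
force: [-0.0, -0.6, -1.7]
width: 0.171
gripper_force: 50.0
[ 0.4520928  -0.23973844]
t 12.25 pos [ 0.4671 -0.0545  0.1502] yaw 1.5948 tilt(4deg) [ 0.053 -0.007  0.   ] F [-0.  -0.6 -1.7] w 0.171
turn z units 18.55 total shift units [-3.452e+00  8.625e+00  8.000e-03] rows 10 each [-0.345  0.862  0.001]
```

```bash
python3 -m handwheel '[[0,0,0,0,0,0.5],[0,0,0,0,0,1],[0,0,0,0,0,1],[0,0,0,0,0,1],[0,0,0,0,0,1],[0,0,0,0,0,1],[0,0,0,0,0,1],[0,0,0,0,0,1]]' | tail -5
python3 -m handwheel '[[0,0,0,0,0,1],[0,0,0,0,0,1],[0,0,0,0,0,1],[0,0,0,0,0,1],[0,0,0,0,0,1],[0,0,0,0,0,1],[0,0,0,0,0,1],[0,0,0,0,0,1]]' | tail -5
python3 -m handwheel '[[0,0,0,0,0,1],[0,0,0,0,0,1],[0,0,0,0,0,1],[0,0,0,0,0,0.05]]' | tail -5
python3 -m handwheel '[[-0.35,0.86,0,0,0,0],[-0.35,0.86,0,0,0,0],[-0.35,0.86,0,0,0,0],[-0.35,0.86,0,0,0,0],[-0.35,0.86,0,0,0,0],[-0.35,0.86,0,0,0,0],[-0.35,0.86,0,0,0,0],[-0.35,0.86,0,0,0,0]]' | tail -5
python3 -m handwheel '[[-0.35,0.86,0,0,0,0],[-0.35,0.86,0,0,0,0],[0,0,0,0,0,0],[0,0,0,0,0,0]]' | tail -5
python3 - <<'E'
from h import *
c=get_image('wrist');save(c,'w4.png')
s=observe();T=R.from_rotvec(s['ee_rot']).as_matrix();yaw=np.arctan2(T[1,0],T[0,0])
goto(.45209,-.23974,.066,.3)
o=c['image'][:,:,::-1].copy()
G=s['position'];z=G[2]-.056
for p,B in(([*G[:2],yaw],boxpts(0,.044,z,z+.003,(-.015,.105))),([.6145,-.1895,.33],boxpts(.06,.084,.019,.039))):
    cv2.polylines(o,[cv2.convexHull(proj(c,place(p,B)).astype(np.int32))],True,(0,255,0),1)
for yy in(-.031,.031):
    cv2.line(o,*[tuple(map(int,q)) for q in proj(c,place([.6145,-.189,.262],np.array([[-.03,yy,.019],[.03,yy,.019]])))],(255,0,0),1)
cv2.imwrite('pics/w4.png',o)
E
```

```text
position: [0.4653, -0.0544, 0.1473]
ee_rot: [-2.704, -1.599, 0.001]
force: [1.3, 0.1, -0.9]
width: 0.17
gripper_force: 50.0
position: [0.4653, -0.0543, 0.1473]
ee_rot: [-3.04, -0.791, 0.002]
force: [-0.4, 0.6, -1.5]
width: 0.173
gripper_force: 50.0
position: [0.4653, -0.0543, 0.1473]
ee_rot: [3.107, 0.464, -0.002]
force: [0.2, -0.2, -2.5]
width: 0.173
gripper_force: 50.0
position: [0.4524, -0.2032, 0.1475]
ee_rot: [-3.105, -0.473, 0.001]
force: [1.0, 0.2, -1.6]
width: 0.174
gripper_force: 50.0
position: [0.4491, -0.2404, 0.1476]
ee_rot: [3.106, 0.468, -0.001]
force: [0.2, -0.5, -1.7]
width: 0.167
gripper_force: 50.0
t 14.97 pos [ 0.4493 -0.2393  0.1475] yaw 0.3004 tilt(4deg) [-0.01   0.009  0.   ] F [-1.   1.  -1.6] w 0.17
turn z units 0.01 total shift units [0.125 0.062 4.075] rows 5 each [0.025 0.012 0.815]
```

View pics/w4.png

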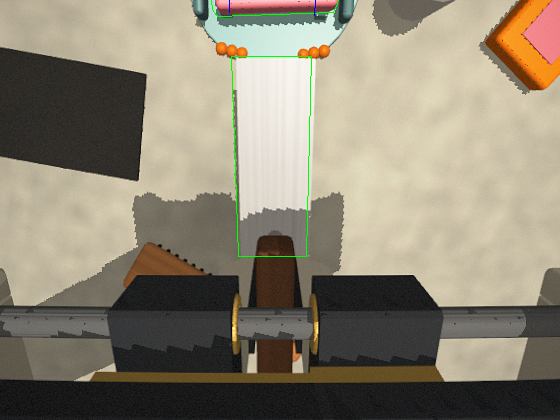

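The overlay matches the real blade within about 3 px (2 mm at the tip). The gap between the toes, columns 243–304, is centred on the blade. I'll lower so the blade passes just above the toes, then look before advancing.

```bash
python3 -m handwheel '[[0,0,0.6,0,0,0],[0,0,0.8,0,0,0],[0,0,0.8,0,0,0],[0,0,0.8,0,0,0],[0,0,0.6,0,0,0],[0,0,0.4,0,0,0],[0,0,0,0,0,0],[0,0,0,0,0,0]]' | tail -5
python3 - <<'E'
from h import *
c=get_image('wrist');save(c,'w5.png');s=get_image('scene');o=cv2.resize(s['image'][190:330,200:360],(640,560),interpolation=cv2.INTER_CUBIC)
im=np.zeros((600,800,3),np.uint8);im[:336,:448]=cv2.resize(c['image'],(448,336));im[250:600,400:800]=cv2.resize(o,(400,350));cv2.imwrite('pics/w5.png',im[:,:,::-1])
goto(.6145-.06*np.cos(.3),-.1895-.06*np.sin(.3),.0675,.3)
E
```

```text
position: [0.4496, -0.2392, 0.0677]
ee_rot: [-3.106, -0.47, 0.001]
force: [-0.4, 0.2, -0.8]
width: 0.17
gripper_force: 50.0
t 15.73 pos [ 0.4502 -0.2397  0.0685] yaw 0.2999 tilt(4deg) [ 0.009 -0.011  0.   ] F [ 0.2  0.1 -2.1] w 0.174
turn z units -0.0 total shift units [5.59  0.031 0.049] rows 6 each [0.932 0.005 0.008]
```

View pics/w5.png

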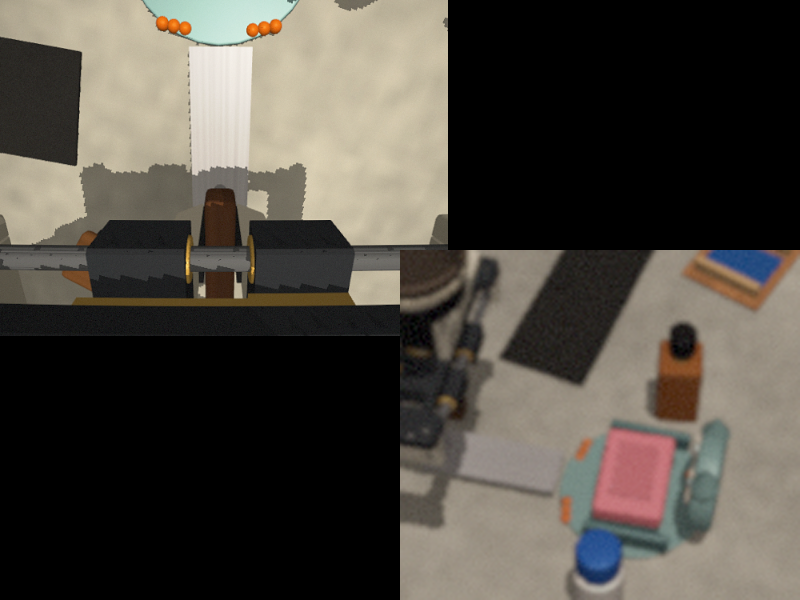

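The blade tip is just short of the dish and roughly centred between the toes, about 1.5 mm to the right. I'll nudge left and advance gently, watching the force.

```bash
python3 -m handwheel '[[0.3,-0.07,0,0,0,0],[0.5,0,0,0,0,0],[0.5,0,0,0,0,0],[0.5,0,0,0,0,0],[0.2,0,0,0,0,0],[0,0,0,0,0,0]]' | tail -5
python3 -c "
from h import *
goto(.6145-.06*np.cos(.3),-.1895-.06*np.sin(.3),.069,.3)"
```

```text
position: [0.4892, -0.2255, 0.0678]
ee_rot: [3.105, 0.473, 0.001]
force: [0.0, -0.2, -2.2]
width: 0.172
gripper_force: 50.0
t 16.23 pos [ 0.4892 -0.2255  0.0678] yaw 0.3021 tilt(4deg) [ 0.006 -0.006  0.   ] F [ 0.  -0.2 -2.2] w 0.172
turn z units 0.03 total shift units [ 3.516  0.13  -0.059] rows 4 each [ 0.879  0.033 -0.015]
```

```bash
python3 -m handwheel '[[0.4,0,-0.02,0,0,0],[0.6,0,0,0,0,0],[0.6,0,0,0,0,0],[0.6,0,0,0,0,0],[0.6,0,0,0,0,0],[0.5,0,0,0,0,0],[0.2,0,0,0,0,0],[0,0,0,0,0,0]]' | tail -5
python3 - <<'E'
from h import *
goto(.6145-.06*np.cos(.3),-.1895-.06*np.sin(.3),.069,.3)
c=get_image('wrist');s=observe();T=R.from_rotvec(s['ee_rot']).as_matrix()
m=hsv(c,(165,40,100),(179,255,255),(100,0,460,300))
x,f=fit([(c,m)],boxpts(.06,.084,.019,.039),[.6145,-.19,.33]);print('soap now',x.round(4),round(f,3),m.sum())
E
```

```text
position: [0.5556, -0.205, 0.0681]
ee_rot: [3.106, 0.472, 0.0]
force: [0.5, 0.5, -2.1]
width: 0.172
gripper_force: 50.0
t 16.9 pos [ 0.5556 -0.205   0.0681] yaw 0.3014 tilt(4deg) [ 0.003 -0.001  0.   ] F [ 0.5  0.5 -2.1] w 0.172
turn z units 0.02 total shift units [ 0.041  0.131 -0.046] rows 1 each [ 0.041  0.131 -0.046]
soap now [ 0.6148 -0.1899  0.3255] 0.117 16729
```

```bash
python3 -m handwheel '[[0,0,-0.1,0,0,0],[0,0,-0.1,0,0,0],[0,0,-0.1,0,0,0],[0,0,-0.15,0,0,0],[0,0,-0.2,0,0,0],[0,0,-0.25,0,0,0],[0,0,-0.3,0,0,0],[0,0,-0.3,0,0,0]]' | tail -5
python3 -m handwheel '[[0,0,-0.3,0,0,0],[0,0,-0.3,0,0,0],[0,0,-0.3,0,0,0],[0,0,-0.2,0,0,0],[0,0,-0.1,0,0,0],[0,0,0,0,0,0],[0,0,0,0,0,0]]' | tail -5
cat > rel.py <<'E'
from h import *
import sys
c=get_image('wrist');s=observe();T=R.from_rotvec(s['ee_rot']).as_matrix();yaw=np.arctan2(T[1,0],T[0,0])
z=s['position'][2]-.056+.003
m=hsv(c,(165,40,100),(179,255,255),(60,0,500,300))
u=np.array([np.cos(yaw),np.sin(yaw)])
x,f=fit([(c,m)],boxpts(.06,.084,z,z+.02),[*(s['position'][:2]+.06*u),yaw])
d=x[:2]-s['position'][:2];rel=np.array([d@u,d@[-u[1],u[0]],x[2]-yaw])
print('soap rel tool (x fwd, y left, yaw)',rel.round(4),'fit',round(f,3),'px',m.sum(), 'touch border',m[0].any())
o=c['image'][:,:,::-1].copy();cv2.polylines(o,[cv2.convexHull(proj(c,place(x,boxpts(.06,.084,z,z+.02))).astype(np.int32))],True,(0,255,0),1)
cv2.imwrite('pics/'+sys.argv[1],o)
ty=-.0945-rel[2];U=np.array([np.cos(ty),np.sin(ty)]);V=np.array([-U[1],U[0]])
t=np.array([.584,.1118])-rel[0]*U-rel[1]*V;print('place tool at',t.round(4),'yaw',ty.round(4))
goto(*t,.12,ty)
E
python3 rel.py w6.png
```

```text
position: [0.5544, -0.2057, 0.099]
ee_rot: [3.106, 0.469, 0.0]
force: [-0.3, -0.6, -2.5]
width: 0.17
gripper_force: 50.0
position: [0.5544, -0.2055, 0.1223]
ee_rot: [-3.106, -0.469, 0.0]
force: [-0.2, -0.4, -1.8]
width: 0.168
gripper_force: 50.0
soap rel tool (x fwd, y left, yaw) [ 0.0633 -0.0032  0.022 ] fit 0.134 px 15889 touch border False
place tool at [0.5216 0.1224] yaw -0.1165
t 18.25 pos [ 0.5543 -0.2055  0.1221] yaw 0.2999 tilt(4deg) [-0.004  0.004  0.   ] F [-0.6  0.3 -2.8] w 0.17
turn z units 5.96 total shift units [ -3.529 -16.09    0.105] rows 17 each [-0.208 -0.946  0.006]
```

View pics/w6.png

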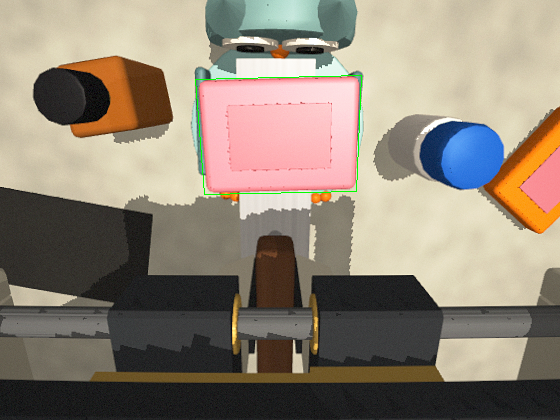

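The bar is on the blade, seen at (280,133) centre with the blade tip clear of the owl's head. I'll back off a little, rise above cologne height, then turn.

```bash
python3 -m handwheel '[[-0.1,0,-0.1,0,0,0],[-0.2,0,-0.2,0,0,0],[-0.2,0,-0.4,0,0,0],[-0.2,0,-0.5,0,0,0],[-0.2,0,-0.6,0,0,0],[-0.2,0,-0.6,0,0,0],[-0.2,0,-0.6,0,0,0],[-0.1,0,-0.5,0,0,0]]' | tail -5
python3 -m handwheel '[[0,0,-0.3,0,0,0.2],[0,0,-0.1,0,0,0.4],[0,0,0,0,0,0.6],[0,0,0,0,0,0.7],[0,0,0,0,0,0.7],[0,0,0,0,0,0.7],[0,0,0,0,0,0.7],[0,0,0,0,0,0.7]]' | tail -5
python3 -m handwheel '[[0,0,0,0,0,0.6],[0,0,0,0,0,0.4],[0,0,0,0,0,0.2],[0,0,0,0,0,0.1],[0,0,0,0,0,0],[0,0,0,0,0,0]]' | tail -5
python3 rel.py w7.png
```

```text
position: [0.5273, -0.2145, 0.1943]
ee_rot: [3.106, 0.468, 0.002]
force: [0.3, -0.7, -3.0]
width: 0.172
gripper_force: 50.0
position: [0.5277, -0.2134, 0.1999]
ee_rot: [-3.141, 0.05, 0.001]
force: [0.1, -0.3, -3.2]
width: 0.171
gripper_force: 50.0
position: [0.5277, -0.2138, 0.2003]
ee_rot: [-3.136, 0.186, 0.0]
force: [0.1, -0.7, -2.4]
width: 0.17
gripper_force: 50.0
soap rel tool (x fwd, y left, yaw) [ 0.0636 -0.0034  0.0264] fit 0.064 px 17220 touch border False
place tool at [0.5213 0.1229] yaw -0.1209
t 20.13 pos [ 0.5276 -0.2139  0.2003] yaw -0.1186 tilt(4deg) [-0.001  0.001  0.   ] F [-0.   0.7 -3.7] w 0.169
turn z units 0.03 total shift units [ -2.344 -16.676   4.014] rows 18 each [-0.13  -0.926  0.223]
```

```bash
python3 -m handwheel '[[0,-0.2,0,0,0,0],[-0.1,-0.4,0,0,0,0],[-0.1,-0.6,0,0,0,0],[-0.1,-0.8,0,0,0,0],[-0.1,-0.85,0,0,0,0],[-0.1,-0.85,0,0,0,0],[-0.1,-0.85,0,0,0,0],[-0.1,-0.85,0,0,0,0]]' | tail -5
python3 -m handwheel '[[-0.1,-0.85,0,0,0,0],[-0.1,-0.85,0,0,0,0],[-0.1,-0.85,0,0,0,0],[-0.1,-0.85,0,0,0,0],[-0.1,-0.85,0,0,0,0],[-0.1,-0.85,0,0,0,0],[-0.1,-0.85,0,0,0,0],[-0.1,-0.85,0,0,0,0]]' | tail -5
python3 -m handwheel '[[-0.1,-0.85,0,0,0,0],[-0.1,-0.85,0,0,0,0],[-0.1,-0.85,0,0,0,0],[-0.1,-0.8,0,0,0,0],[-0.1,-0.6,0,0,0,0],[-0.1,-0.4,0,0,0,0],[-0.1,-0.2,0,0,0,0],[0,0,0,0,0,0]]' | tail -5
python3 rel.py w8.png
```

```text
position: [0.5264, -0.1032, 0.2003]
ee_rot: [-3.135, 0.186, 0.0]
force: [0.4, 0.5, -3.5]
width: 0.17
gripper_force: 50.0
position: [0.5264, 0.0337, 0.2003]
ee_rot: [-3.135, 0.186, 0.0]
force: [0.6, 0.2, -3.6]
width: 0.168
gripper_force: 50.0
position: [0.5233, 0.1248, 0.2002]
ee_rot: [-3.136, 0.185, 0.001]
force: [0.7, -0.9, -4.3]
width: 0.169
gripper_force: 50.0
soap rel tool (x fwd, y left, yaw) [ 0.0631 -0.0018  0.0279] fit 0.069 px 17150 touch border False
place tool at [0.5216 0.1213] yaw -0.1224
t 22.18 pos [0.5235 0.1238 0.2003] yaw -0.1189 tilt(4deg) [0.002 0.002 0.   ] F [ 0.7 -0.7 -3.1] w 0.169
turn z units 0.05 total shift units [-0.077  0.135  4.016] rows 5 each [-0.015  0.027  0.803]
```

```bash
python3 -m handwheel '[[-0.08,0.12,0.2,0,0,0],[0,0,0.4,0,0,0],[0,0,0.6,0,0,0],[0,0,0.8,0,0,0],[0,0,0.8,0,0,0],[0,0,0.8,0,0,0],[0,0,0.8,0,0,0],[0,0,0.6,0,0,0]]' | tail -5
python3 -m handwheel '[[0,0,0.4,0,0,0],[0,0,0.2,0,0,0],[0,0,0,0,0,0],[0,0,0,0,0,0]]' | tail -5
python3 rel.py w8.png
python3 - <<'E'
from h import *
c=get_image('wrist');o=cv2.imread('pics/w8.png')
for l in trace('soap_a','wrist'):
    print(np.multiply(l['rect'],[560,420,560,420]).round(),round(l['score'],2))
for p,col in(([.5929,.2094,-.0945],(255,0,255)),):
    cv2.polylines(o,[cv2.convexHull(proj(c,place(p,boxpts(.06,.084,.018,.038))).astype(np.int32))],True,col,1)
for yy in(-.031,.031,-.039,.039):
    cv2.line(o,*[tuple(map(int,q)) for q in proj(c,place([.584,.1118,-.0945],np.array([[-.037,yy,.018],[.037,yy,.018]])))],(255,0,0),1)
cv2.imwrite('pics/w8.png',o)
E
```

```text
position: [0.521, 0.1211, 0.0981]
ee_rot: [3.135, -0.188, -0.003]
force: [-0.1, 0.1, -4.6]
width: 0.168
gripper_force: 50.0
position: [0.5222, 0.1216, 0.0886]
ee_rot: [3.136, -0.187, 0.001]
force: [0.3, 0.4, -2.9]
width: 0.17
gripper_force: 50.0
soap rel tool (x fwd, y left, yaw) [ 0.0632 -0.0032  0.0291] fit 0.069 px 17155 touch border False
place tool at [0.5217 0.1228] yaw -0.1236
t 23.23 pos [0.5224 0.1217 0.0889] yaw -0.1192 tilt(4deg) [-0.005 -0.014  0.   ] F [-0.3  0.2 -2.7] w 0.168
turn z units 0.06 total shift units [-0.044 -0.049 -1.557] rows 2 each [-0.022 -0.024 -0.778]
[ 23. 141.  46. 102.] 0.95
[114. 141. 157. 106.] 0.78
[277. 133. 161. 114.] 0.68
```

View pics/w8.png

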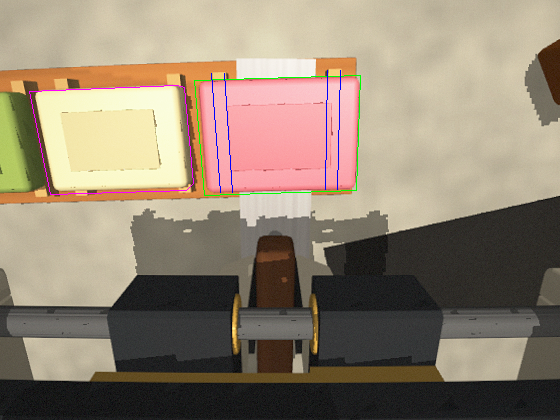

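The view confirms the runner model (about 1 px off), the cream bar's fit and the pink bar hovering over the bay. I'll make a small correction and then lower gently.

```bash
python3 -m handwheel '[[-0.04,-0.04,0.12,0,0,0.06],[0,0,0.12,0,0,0],[0,0,0.12,0,0,0],[0,0,0.12,0,0,0],[0,0,0.1,0,0,0],[0,0,0.05,0,0,0],[0,0,0,0,0,0],[0,0,0,0,0,0]]' | tail -5
python3 rel.py w9.png
```

```text
position: [0.5212, 0.1226, 0.0757]
ee_rot: [3.136, -0.194, -0.0]
force: [-0.1, 0.5, -1.9]
width: 0.172
gripper_force: 50.0
soap rel tool (x fwd, y left, yaw) [ 0.0633 -0.0033  0.0291] fit 0.067 px 17165 touch border False
place tool at [0.5216 0.1229] yaw -0.1236
t 24.05 pos [0.5213 0.1226 0.0758] yaw -0.1234 tilt(4deg) [-0.    -0.001  0.   ] F [ 0.2  0.9 -2.9] w 0.169
turn z units 0.0 total shift units [ 0.012 -0.015 -2.212] rows 3 each [ 0.004 -0.005 -0.737]
```

```bash
python3 -m handwheel '[[0,0,0.05,0,0,0],[0,0,0.05,0,0,0],[0,0,0.05,0,0,0],[0,0,0.05,0,0,0],[0,0,0.05,0,0,0],[0,0,0.05,0,0,0],[0,0,0.06,0,0,0],[0,0,0.07,0,0,0]]' | tail -5
python3 -m handwheel '[[0,0,0.07,0,0,0],[0,0,0.05,0,0,0],[0,0,0,0,0,0],[0,0,0,0,0,0]]' | tail -5
python3 - <<'E'
from h import *
goto(.5216,.1229,.066,None)
c=get_image('wrist');m=hsv(c,(165,40,100),(179,255,255),(60,0,500,300));x,f=fit([(c,m)],boxpts(.06,.084,.018,.038),[.584,.112,-.09]);print('soap',x.round(4),round(f,3))
E
```

```text
position: [0.5214, 0.1226, 0.0671]
ee_rot: [-3.136, 0.194, -0.001]
force: [0.3, -0.3, -2.2]
width: 0.17
gripper_force: 50.0
position: [0.5212, 0.1226, 0.0647]
ee_rot: [3.136, -0.194, -0.0]
force: [0.1, 0.1, -1.4]
width: 0.17
gripper_force: 50.0
t 25.05 pos [0.5212 0.1226 0.0647] yaw -0.1233 tilt(4deg) [0.    0.001 0.   ] F [ 0.1  0.1 -1.4] w 0.17
turn z units 0.0 total shift units [ 0.02  -0.015 -0.066] rows 1 each [ 0.02  -0.015 -0.066]
soap [ 0.5838  0.1119 -0.0981] 0.065
```

```bash
python3 -m handwheel '[[-0.2,0,0,0,0,0],[-0.4,0,0,0,0,0],[-0.5,0,0,0,0,0],[-0.6,0,0,0,0,0],[-0.7,0,0,0,0,0],[-0.7,0,0,0,0,0],[-0.7,0,0,0,0,0],[-0.7,0,0,0,0,0]]' | tail -5
python3 -m handwheel '[[-0.7,0,0,0,0,0],[-0.5,0,0,0,0,0],[-0.5,0,-0.4,0,0,0],[0,0,-0.8,0,0,0],[0,0,-0.8,0,0,0],[0,0,-0.8,0,0,0],[0,0,-0.8,0,0,0],[0,0,0,0,0,0]]' | tail -5
python3 - <<'E'
from h import *
u=np.array([np.cos(1.68),np.sin(1.68)]);t=np.array([.464,-.017])-.045*u;print(t)
goto(*t,.13,1.68)
c=get_image('wrist');save(c,'w10.png')
m=hsv(c,(165,40,100),(179,255,255),(60,0,500,300));x,f=fit([(c,m)],boxpts(.06,.084,.018,.038),[.584,.112,-.09]);print('soap',x.round(4),round(f,3))
for n,w in dict(scene=(310,160,370,220),top=(180,140,245,200)).items():
    c=get_image(n)
    try:
        m=hsv(c,(165,60,100),(179,255,255),w);x,f=fit([(c,m)],boxpts(.06,.084,.018,.038),[.584,.112,-.09]);print(n,x.round(4),round(f,3))
    except Exception as e: print(n,e)
E
```

```text
position: [0.43, 0.1339, 0.0647]
ee_rot: [-3.135, 0.193, 0.001]
force: [-0.4, 0.4, -0.4]
width: 0.166
gripper_force: 50.0
position: [0.3987, 0.1383, 0.1385]
ee_rot: [-3.133, 0.193, -0.003]
force: [1.0, 0.4, -1.1]
width: 0.17
gripper_force: 50.0
[ 0.4689044  -0.06173194]
t 26.43 pos [0.3987 0.1383 0.1385] yaw -0.1231 tilt(4deg) [-0.036 -0.026  0.   ] F [ 1.   0.4 -1.1] w 0.17
turn z units -25.83 total shift units [-10.325   2.398   0.426] rows 11 each [-0.939  0.218  0.039]
soap [ 0.584  0.112 -0.09 ] 1.0
scene [0.584  0.1169 0.0178] 0.209
top [ 0.5847  0.112  -0.145 ] 0.133
```

```bash
python3 -m handwheel '[[0,0,0,0,0,-0.5],[0,0,0,0,0,-1],[0,0,0,0,0,-1],[0,0,0,0,0,-1],[0,0,0,0,0,-1],[0,0,0,0,0,-1],[0,0,0,0,0,-1],[0,0,0,0,0,-1]]' | tail -5
python3 -m handwheel '[[0,0,0,0,0,-1],[0,0,0,0,0,-1],[0,0,0,0,0,-1],[0,0,0,0,0,-1],[0,0,0,0,0,-1],[0,0,0,0,0,-1],[0,0,0,0,0,-1],[0,0,0,0,0,-1]]' | tail -5
python3 -m handwheel '[[0,0,0,0,0,-1],[0,0,0,0,0,-1],[0,0,0,0,0,-1],[0,0,0,0,0,-1],[0,0,0,0,0,-1],[0,0,0,0,0,-1],[0,0,0,0,0,-1],[0,0,0,0,0,-1]]' | tail -5
python3 -m handwheel '[[0,0,0,0,0,-1],[0,0,0,0,0,-0.33],[0,0,0,0,0,0]]' | tail -5
python3 -c "
from h import *
goto(.4689,-.0617,.09,1.68)"
```

```text
position: [0.3973, 0.1376, 0.1358]
ee_rot: [3.077, 0.629, -0.002]
force: [1.0, 1.0, -2.0]
width: 0.172
gripper_force: 50.0
position: [0.3972, 0.1376, 0.1357]
ee_rot: [-2.785, -1.453, 0.003]
force: [-0.7, 0.6, -2.2]
width: 0.169
gripper_force: 50.0
position: [0.3972, 0.1376, 0.1357]
ee_rot: [-2.276, -2.165, 0.003]
force: [-0.2, 0.2, -1.7]
width: 0.169
gripper_force: 50.0
position: [0.3975, 0.1376, 0.136]
ee_rot: [-2.177, -2.264, 0.002]
force: [0.1, -0.0, -1.4]
width: 0.165
gripper_force: 50.0
t 28.83 pos [0.3975 0.1376 0.136 ] yaw 1.6099 tilt(4deg) [-0.018  0.006  0.   ] F [ 0.1 -0.  -1.4] w 0.165
turn z units -1.0 total shift units [-10.294   2.461   2.301] rows 11 each [-0.936  0.224  0.209]
```

```bash
python3 -m handwheel '[[0,0,0,0,0,-1],[-0.4,0.1,0,0,0,0],[-0.9,0.2,0.2,0,0,0],[-0.9,0.2,0.2,0,0,0],[-0.9,0.2,0.2,0,0,0],[-0.9,0.2,0.2,0,0,0],[-0.9,0.2,0.2,0,0,0],[-0.9,0.2,0.2,0,0,0]]' | tail -5
python3 -m handwheel '[[-0.9,0.2,0.2,0,0,0],[-0.9,0.25,0.2,0,0,0],[-0.9,0.25,0.2,0,0,0],[-0.9,0.25,0.2,0,0,0],[-0.9,0.2,0.2,0,0,0],[0,0,0,0,0,0],[0,0,0,0,0,0]]' | tail -5
python3 - <<'E'
from h import *
c=get_image('wrist');s=observe()
H=cv2.cvtColor(c['image'],cv2.COLOR_RGB2HSV);o=c['image'][:,:,::-1].copy()
z=s['position'][2]-.056
for p,B,col in(([.464,-.017,1.68],boxpts(.2,.09,0,.003),(255,0,255)),([*s['position'][:2],1.68],boxpts(0,.044,z,z+.003,(-.015,.105)),(0,255,0))):
    cv2.polylines(o,[cv2.convexHull(proj(c,place(p,B)).astype(np.int32))],True,col,1)
cv2.imwrite('pics/w11.png',o)
goto(.4689,-.0617,.059,1.68)
E
```

```text
position: [0.4367, 0.0239, 0.1123]
ee_rot: [-2.101, -2.335, 0.0]
force: [-0.0, 0.1, -1.6]
width: 0.173
gripper_force: 50.0
position: [0.4691, -0.0632, 0.0924]
ee_rot: [2.103, 2.334, -0.001]
force: [-0.4, 0.5, -2.4]
width: 0.171
gripper_force: 50.0
t 30.13 pos [ 0.4688 -0.0621  0.0924] yaw 1.6765 tilt(4deg) [-0.013  0.     0.   ] F [-0.7  0.2 -2.6] w 0.172
turn z units -0.05 total shift units [0.019 0.006 1.67 ] rows 2 each [0.01  0.003 0.835]
```

View pics/w11.png

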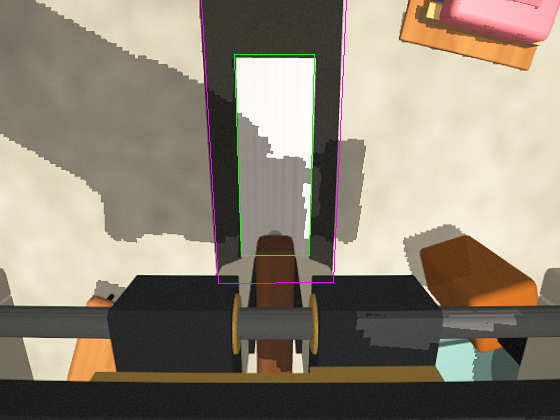

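The lifter is over the mat and lined up within 1–2 px. I'll lower it gently.

```bash
python3 -m handwheel '[[0,0,0.3,0,0,-0.05],[0,0,0.4,0,0,0],[0,0,0.35,0,0,0],[0,0,0.25,0,0,0],[0,0,0.15,0,0,0],[0,0,0.1,0,0,0],[0,0,0.07,0,0,0],[0,0,0,0,0,0]]' | tail -5
python3 -c "
from h import *
goto(.4689,-.0617,.059,1.68)"
```

```text
position: [0.4692, -0.0615, 0.0601]
ee_rot: [-2.093, -2.343, 0.0]
force: [-1.1, 0.1, -1.6]
width: 0.171
gripper_force: 50.0
t 30.8 pos [ 0.4692 -0.0615  0.0601] yaw 1.6834 tilt(4deg) [-0.003 -0.     0.   ] F [-1.1  0.1 -1.6] w 0.171
turn z units 0.05 total shift units [-0.007 -0.017  0.056] rows 1 each [-0.007 -0.017  0.056]
```

```bash
python3 -m handwheel '[[0,0,0.04,0,0,0],[0,0,0.03,0,0,0],[0,0,0,0,0,0],[0,0,0,0,0,0]]' | tail -5
python3 -m handwheel '[[0,0,0,0,0,0],[0,0,0,0,0,0],[0,0,0,0,0,0],[0,0,0,0,0,0],[0,0,0,0,0,0],[0,0,0,0,0,0],[0,0,0,0,0,0],[0,0,0,0,0,0]]' 0.7 | tail -5
```

```text
position: [0.4694, -0.0615, 0.059]
ee_rot: [2.093, 2.343, 0.0]
force: [-0.1, -0.5, -2.1]
width: 0.172
gripper_force: 50.0
position: [0.4693, -0.0615, 0.0589]
ee_rot: [-2.093, -2.343, -0.0]
force: [-0.0, -0.3, 0.6]
width: 0.683
gripper_force: 0.0
```

Released. I'll rise straight up and check everything.

```bash
python3 -m handwheel '[[0,0,-0.4,0,0,0],[0,0,-0.8,0,0,0],[0,0,-0.9,0,0,0],[0,0,-0.9,0,0,0],[0,0,-0.9,0,0,0],[0,0,-0.9,0,0,0],[0,0,-0.9,0,0,0],[0,0,-0.9,0,0,0]]' | tail -5
python3 -m handwheel '[[-0.5,0,-0.7,0,0,0],[-0.5,0,-0.7,0,0,0],[-0.5,0,-0.7,0,0,0],[-0.5,0,-0.7,0,0,0],[0,0,0,0,0,0],[0,0,0,0,0,0]]' | tail -5
python3 - <<'E'
from h import *
c=get_image('wrist');o=c['image'][:,:,::-1].copy();sb=boxpts(.06,.084,.018,.038)
w=(380,0,560,200)
try:
    m=hsv(c,(165,40,100),(179,255,255),w);x,f=fit([(c,m)],sb,[.584,.112,-.09]);print('soap',x.round(4),round(f,3),'border',m[0].any(),m[:,-1].any())
except Exception as e: print(e)
for p,B in(([.464,-.017,1.68],boxpts(.2,.09,0,.003)),([.469,-.0617,1.68],boxpts(0,.044,.003,.006,(-.015,.105))),([.584,.1118,-.0945],sb),([.5929,.2094,-.0945],sb)):
    cv2.polylines(o,[cv2.convexHull(proj(c,place(p,B)).astype(np.int32))],True,(0,255,0),1)
cv2.imwrite('pics/end.png',o);print(observe()['clock'])
E
```

```text
position: [0.469, -0.0618, 0.1923]
ee_rot: [2.093, 2.342, 0.0]
force: [0.1, 0.1, -0.1]
width: 0.701
gripper_force: 0.0
position: [0.474, -0.1017, 0.2476]
ee_rot: [2.094, 2.341, 0.002]
force: [-0.5, 0.2, 0.1]
width: 0.7
gripper_force: 0.0
soap [ 0.5826  0.1131 -0.1067] 0.104 border True False
33.0167
```

View pics/end.png

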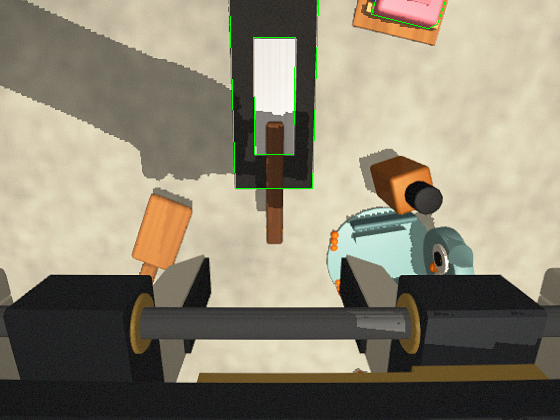

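The lifter sits flat and aligned on its mat, matching the overlay; cologne, brush and dish look undisturbed. That view took me past the 10-picture limit (12 viewed), so I'll do the last check of the bar by numbers only.

```bash
python3 -m handwheel '[[0.8,0.4,-0.3,0,0,0],[0.8,0.4,-0.3,0,0,0],[0.8,0.4,-0.3,0,0,0],[0.8,0.4,-0.3,0,0,0],[0.8,0.4,-0.3,0,0,0],[0.8,0.4,0,0,0,0],[0.8,0.4,0,0,0,0],[0.8,0.4,0,0,0,0]]' | tail -5
python3 -m handwheel '[[0.8,0.4,0,0,0,0],[0.8,0.4,0,0,0,0],[0.8,0.3,0,0,0,0],[0,0,0,0,0,0],[0,0,0,0,0,0],[0,0,0,0,0,0]]' | tail -5
python3 - <<'E'
from h import *
c=get_image('wrist');sb=boxpts(.06,.084,.018,.038);P=[.584,.1118,-.0945]
q=proj(c,place(P,sb));a=q.min(0).astype(int)-15;b=q.max(0).astype(int)+15;print(a,b)
m=hsv(c,(165,40,100),(179,255,255),(*np.maximum(a,0),*b));x,f=fit([(c,m)],sb,P);print('soap',x.round(4),round(f,3))
for l,p in(('soap_a',[.593,.2094,-.09]),('soap_b',[.602,.3067,-.09]),('bay',None)):
    for d in trace(l,'wrist'):
        r=np.multiply(d['rect'],[560,420,560,420])[:2]
        if p and np.hypot(*(r-proj(c,place(p,sb)).mean(0)))<25: x,f=fit([(c,d['region'])],sb,p);print(l,x.round(4),round(f,3));break
print(observe()['clock'])
E
```

```text
position: [0.5225, 0.0349, 0.276]
ee_rot: [-2.091, -2.343, 0.002]
force: [-0.3, 0.4, -0.3]
width: 0.701
gripper_force: 0.0
position: [0.5394, 0.0828, 0.2768]
ee_rot: [2.093, 2.342, -0.001]
force: [1.1, -0.3, -0.3]
width: 0.703
gripper_force: 0.0
[268  96] [368 212]
soap [ 0.5836  0.1114 -0.0844] 0.072
soap_a [ 0.5934  0.2079 -0.0821] 0.051
34.3833
```

```bash
python3 -c "
from h import *
print(sign_off())"
```

```text
the job is handed in; nothing more can be done
None
```

The pink bar lies in the empty bay, about 1 mm from centre and square with the cream bar by camera fit, and the lifter is back lengthwise on its mat; I handed in at 34 s, but viewed 12 pictures against the limit of 10.

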